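# Stamp the weld test plate

### The job

Lift the square-cornered weld test plate up and off its hook on the rack, and lower it gently, upright and tab up, right down into the slot of the pedal marking press. Let go of it, then push the press's pedal fully down to its stop, hold it there for a moment, and let it come up again. Leave the marked plate standing in the slot and the round-bottomed plate hanging on its hook.

Things in the scene. Friction and masses are not known exactly. Their poses are not given: they have to be found in the camera images.
- test_plate_mid (a point): Centre of the weld test plate: bare steel, 160 tall, 8 thick, 0.5-0.75 kg; square-cornered lower part 80 wide, 90 high with a dark weld bead across; gripping tab 50 wide on top. A slot 24 wide, 60 to 100 mm above its lower edge, hangs on one of the two hooks (which varies), lower edge 40 mm above the table; solid tab 60 mm above the slot. z up the plate, x through its thickness, y across.
- round_plate_mid (a point): Centre of the other plate, which stays hanging: same tab, slot, thickness and height, but its lower part is round, 80 mm across, without weld bead. It hangs on the other hook, 130 mm beside the test plate.
- rack: Dark steel hanging rack, fixed; its place and yaw vary, left or right of the press. Origin on the table, under the plates, midway between them; z up, y along the crossbar, x from the plates towards the crossbar behind them (x = 67 to 89 mm, top at z = 151 mm). The two hooks, at y = +65 and -65 mm, point along -x, towards the robot.
- hook_seats (a point): Midway between the hooks' seats, at the height of their top (140 mm); axes as the rack. Hook: 10 mm round bar, a level seat from x = -10 to 12 mm, then an upturned tip ending at x = -33 mm, 15 mm higher than the seat. The plate's slot is 40 mm high: raise the plate 16 to 29 mm (22 is best), then draw it at least 45 mm along -x to clear the tip.
- press: Green pedal marking press, fixed, base 260 x 130 mm; its place and yaw vary. Origin on the table under the middle of the slot; z up, y along the slot, x away from the pedal: the pedal points along -x, towards the robot. Behind the slot a punch housing 80 mm high, at x = 30 to 75 mm; the punch moves with the pedal.
- slot_floor (a point): Middle of the floor of the press's slot, 12 mm above the table; axes as the press. The slot takes the plate's lower edge: 12 mm wide (x), 92 mm long (y), straight walls 30 mm high, then flared lips up to 43 mm above the floor, about 20 x 100 mm at the mouth. When the plate is seated its centre is 80 mm above this point.
- pedal_pad (a point): Point on top of the pedal's rubber tread where to push: 105 mm from the hinge, about 130 mm before the slot. The pedal is 75 mm wide and slopes up towards its free end; this point is about 72 mm above the table at rest and sinks about 31 mm to the stop. It moves with the pedal.
- pedal (a joint): Pedal angle in rad: 0 at rest (up), 0.30 at its stop. A spring brings it back; at the tread it takes about 4 N to start and 8 N at the stop.
Not all that is in view belongs to the job. Leave any blue look-alike of the part that bears test_plate_mid alone.

How it is judged (in metres and radians):
On the way, in this order (a step that is already met when the one before it is completed fails the run):
1. the test plate stands fully down in the slot and the fingers have let it go (x of test_plate_mid in the frame of slot_floor between -0.01 and 0.01 m and y of test_plate_mid in the frame of slot_floor between -0.01 and 0.01 m and z of test_plate_mid in the frame of slot_floor between 0.07 and 0.085 m and angle between test_plate_mid's own z axis and vertical below 0.17 rad and contact force between the fingers and test_plate below 0.3 N), for 0.2 s.
2. the pedal is pushed to its stop while the plate stands in the slot (x of test_plate_mid in the frame of slot_floor between -0.01 and 0.01 m and y of test_plate_mid in the frame of slot_floor between -0.01 and 0.01 m and z of test_plate_mid in the frame of slot_floor between 0.07 and 0.085 m and angle between test_plate_mid's own z axis and vertical below 0.17 rad and value of joint pedal above 0.27 rad), for 0.2 s.
At the end, for the whole second after the job is handed in: Test plate at rest in the slot, tab up, within 10 degrees of upright, 10 mm of the slot's middle along and across, and 5 mm of its floor; pedal, pressed to its stop with the plate seated, back up (below 0.05 rad); round-bottomed plate hanging within 20 mm of its start (x of test_plate_mid in the frame of slot_floor between -0.01 and 0.01 m and y of test_plate_mid in the frame of slot_floor between -0.01 and 0.01 m and z of test_plate_mid in the frame of slot_floor between 0.07 and 0.085 m and angle between test_plate_mid's own z axis and vertical below 0.17 rad and value of joint pedal below 0.05 rad and linear speed of test_plate below 0.02 m/s and distance of round_plate_mid from where it was at the start of the episode below 0.02 m); the robot touches nothing.
It fails at once if the round-bottomed plate is pushed more than 50 mm from its place or knocked off (distance of round_plate_mid from where it was at the start of the episode above 0.05 m).
It fails at once if the test plate is dropped or thrown into the slot (faster than 0.5 m/s just above it) (horizontal distance between test_plate_mid and slot_floor below 0.03 m and z of test_plate_mid in the frame of slot_floor below 0.16 m and linear speed of test_plate above 0.5 m/s).
It also fails if it takes over 56 s, if anything falls off the work surface, if the arm or the gripper's body presses on something with over 40 N, if the wrist force passes 120 N, or if a joint passes its speed limit or range.

### The arm

A 6-joint arm with a two-finger parallel gripper is mounted at the origin on a cart in front of the work surface, level with it; the furniture and walls round the work are solid. World frame = base frame: x ahead of the robot, y to its left, z up, the work surface at z = 0. Lengths are in m, angles in degrees, forces in N, time in s.
With the tool pointing down it reaches from about 0.3 to 0.75 m from the base axis. Payload 8.5 kg.
Tool frame: the origin (TCP) lies on the mounting face of the last link; the fingertips stand tip_extent ahead of it and the grasp point (between the pads) lies 155 mm ahead of it (tip_extent is the distance from the TCP to the fingertips, in m); z points along the fingers, y is the line along which they close (so a half turn about z gives the same grasp; the last joint's range is limited). The gripper opens to 85 mm and grips with 20 to 120 N. Pads are 22 mm wide; open, the fingers measure 114 mm over their backs; the gripper's body (76 mm by 85 mm) begins 54 mm behind the grasp point. The pads swing forward as they close: fully open they stand 13 mm farther back than shut.
Start: joints at [62.722, 21.807, 74.336, -0, 83.858, -12.336], TCP at [0.142, 0.531, 0.405] pointing down, gripper open.
Joint ranges: [-178.18, 178.18], [-50.72, 133.34], [12.68, 142.11], [-81.47, 261.47], [9.98, 163.14], [-165.26, 165.26]. Speed limits (degrees/s): [136.94, 136.94, 180, 180, 180, 180].

### API

Orientations are given as a 3x3 rotation matrix whose columns are the frame's x, y, z axes.
In Python, from rig import observe, get_image, camera_params, close_job, tip_extent gives the robot as it stands.
- The arm moves only by the shell command python3 -m creep 'ROWS' [FORCE]. ROWS is JSON, a list of rows, each an object with "jaw": the gripper's target within -1 to 1 (shut at 1, half-way at 0, fully open at -1); "travel": the shift along the world's x, y, z in mm, a list of three; "roll": the turn about the world's z in rad. A call has 1 to 12 rows; each row is the pose to reach, as a shift and turn from the pose commanded when the call began; what a row does not reach only later rows make up. A row lasts 1/10 s, in which the tool goes at most 50 mm and 8.59 degrees, less where a joint would pass 70% of its speed; a pose out of reach is approached as far as the arm can. A call with a gripper value outside its range is refused whole. The fingers move at their own pace and stop on an object; FORCE is the grip in N (left out, the last holds). Time passes only in rows, so rows that repeat a pose let the fingers close. It gives the time, the measured TCP pose, the force, the opening and the grip force at its end, in the units of the state.
- observe(): the state, without advancing time (a new reading comes with each control period).
- get_image(name): name is "scene" or "top"; returns (picture, depth): 400x640x3 uint8, red, green, blue; 400x640 float32, m along the optical axis (not along the pixel's ray), 0 where there is no reading.
- camera_params(name): a dict with "mtx" (3x3 intrinsics, pixels), "dist_coeffs" ([k1, k2, p1, p2, k3] as OpenCV has them; the pictures are not rectified), "extrinsics" (4x4, takes a point from camera to world coordinates). Camera axes: x right, y down, z forward; pixel columns grow to the right and rows downward; lengths in m; the calibration is good to about 2 mm. A picture is of the moment at which its call begins. camera_params takes no time and is no camera call.
- close_job(): hands the job in; it is judged then, once.
The state is a dict: "time_s": time; "q": joint angles; "qvel": joint speeds; "joint_efforts": joint torques, N m; "position": TCP position; "tool_rot": TCP orientation; "ft_force": force on the tool from outside, world axes, zero at the start; "wrist_torque": the same for the moment, N m; "grip_width": finger opening in m; "gripper_force": force on a finger pad.
Only numpy, scipy, OpenCV 4.12 (cv2) and the standard library are available. Lean on these libraries where they do the work, as an engineer would, in place of code of your own. Each camera call takes 0.05 s, during which the arm holds its last target. There are 200 camera calls.

## Working session

There is one attempt and no reset: what is moved stays moved. The work goes in short steps, Python scripts to look and compute and a shell command to move; the robot and the scene stay as the last step left them, time stands still between calls to the robot, and variables do not carry over. Pictures are saved under pics/ and viewed, at most 10 in all, crops included, and the job is handed in when it is done.

```bash
mkdir -p pics; cat > h.py <<'E'
import numpy as np,cv2
from rig import *
def grab(n):
    im,d=get_image(n); np.savez(f'/tmp/{n}.npz',im=im,d=d); return im,d
def load(n):
    z=np.load(f'/tmp/{n}.npz'); return z['im'],z['d']
def pts(n,uv,d=None):
    c=camera_params(n);K=np.array(c['mtx']);D=np.array(c['dist_coeffs']);T=np.array(c['extrinsics'])
    r=cv2.undistortPoints(np.array(uv,float).reshape(-1,1,2),K,D).reshape(-1,2)
    r=np.c_[r,np.ones(len(r))]
    return T[:3,3],r@T[:3,:3].T   # origin, rays (unit optical depth)
def cloud(n,d,mask):
    v,u=np.nonzero(mask&(d>0)); o,r=pts(n,np.c_[u,v]); return o+r*d[v,u][:,None],np.c_[u,v]
def onplane(n,uv,z):
    o,r=pts(n,uv); return o+r*((z-o[2])/r[:,2])[:,None]
E
python3 - <<'E'
from h import *
for n in('scene','top'):
    im,d=grab(n); cv2.imwrite(f'pics/{n}0.png',im[:,:,::-1]); c=camera_params(n); print(n,np.round(c['mtx'],1).tolist(),np.round(c['extrinsics'],3).tolist(),(d>0).mean())
print(observe(),tip_extent() if callable(tip_extent) else tip_extent)
E
```

```text
scene [[400.4, 0.0, 323.9], [0.0, 400.4, 195.2], [0.0, 0.0, 1.0]] [[0.469, -0.644, 0.604, 0.019], [-0.883, -0.355, 0.307, -0.287], [0.017, -0.677, -0.735, 0.758], [0.0, 0.0, 0.0, 1.0]] 0.99601171875
top [[377.5, 0.0, 316.4], [0.0, 377.5, 191.8], [0.0, 0.0, 1.0]] [[0.026, -0.999, 0.03, 0.489], [-0.999, -0.026, 0.027, -0.021], [-0.027, -0.03, -0.999, 1.078], [0.0, 0.0, 0.0, 1.0]] 0.99620703125
{'time_s': 0.1, 'q': array([ 6.27230106e+01,  2.18372908e+01,  7.43784427e+01, -7.98171693e-04,
        8.38575539e+01, -1.23358907e+01]), 'qvel': array([ 0.01864261, -0.11169951, -0.13702049, -0.04570792, -0.00209972,
       -0.00781001]), 'joint_efforts': array([ 3.41244173e-03, -4.49220765e+01, -2.31656581e+01, -1.78229752e-04,
        3.67455825e-03, -4.22601943e-05]), 'position': array([0.14179115, 0.5313701 , 0.40418345]), 'tool_rot': array([[-9.66191699e-01,  2.57824108e-01, -5.73895007e-04],
       [ 2.57824616e-01,  9.66191058e-01, -1.14322021e-03],
       [ 2.59742492e-04, -1.25253414e-03, -9.99999182e-01]]), 'ft_force': array([-0.40427847, -0.71572359, -0.05455074]), 'wrist_torque': array([-0.02051867, -0.02038819, -0.02582864]), 'gripper_force': 0.0, 'grip_width': 0.08527299851404993} 0.1734
```

View pics/scene0.png

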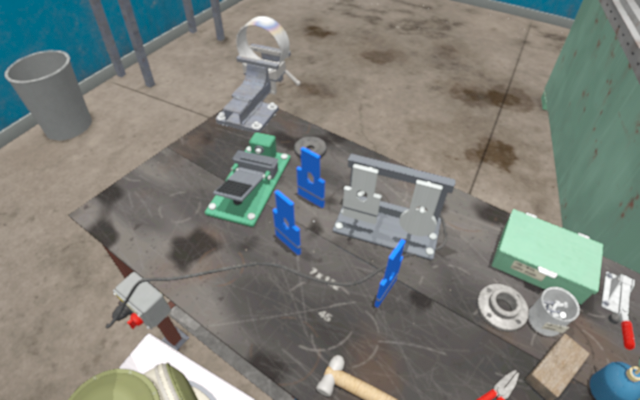

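View pics/top0.png

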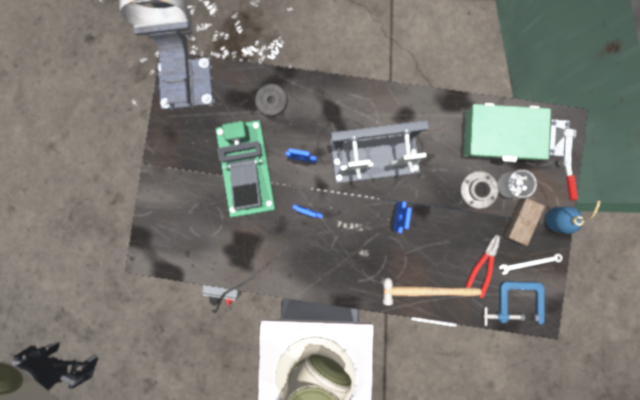

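The scene view shows two bare-steel plates on the rack, at about (362,188) and (423,208). Three blue look-alikes stand at (312,178), (287,222) and (390,272), and I will leave them alone. The green press is at (250,185). I'll enlarge the rack to tell the two steel plates apart.

```bash
python3 - <<'E'
from h import *
im,d=load('scene')
a=cv2.resize(im[145:260,325:465],None,fx=5.2,fy=5.2,interpolation=cv2.INTER_CUBIC); cv2.imwrite('pics/rack.png',a[:,:,::-1][:600,:800])
t,dt=load('top')
a=cv2.resize(t[105:225,205:440],None,fx=3.4,fy=3.4,interpolation=cv2.INTER_CUBIC); cv2.imwrite('pics/topc.png',a[:,:,::-1][:600,:800])
hs=cv2.cvtColor(im,cv2.COLOR_RGB2HSV); m=((hs[...,0]>108)&(hs[...,0]<125)&(hs[...,1]>180)).astype(np.uint8); m[:130]=0
n,l,s,c=cv2.connectedComponentsWithStats(m)
for i in range(1,n):
    if s[i,4]>100:
        P,_=cloud('scene',d,l==i); print('blue',c[i].round(),P.min(0).round(3),P.max(0).round(3))
# clouds of everything high
for n_,dd in(('scene',d),('top',dt)):
    P,uv=cloud(n_,dd,np.ones_like(dd,bool))
    np.savez(f'/tmp/c{n_}.npz',P=P,uv=uv)
    # press green
    I=im if n_=='scene' else t
    hs=cv2.cvtColor(I,cv2.COLOR_RGB2HSV); g=(hs[...,0]>65)&(hs[...,0]<85)&(hs[...,1]>120)
    n,l,s,c=cv2.connectedComponentsWithStats(g.astype(np.uint8))
    for i in range(1,n):
        if s[i,4]>100:
            Q,_=cloud(n_,dd,l==i); print(n_,'green',c[i].round(),s[i,4],Q.min(0).round(3),Q.max(0).round(3))
E
```

```text
(no output)
```

View pics/rack.png

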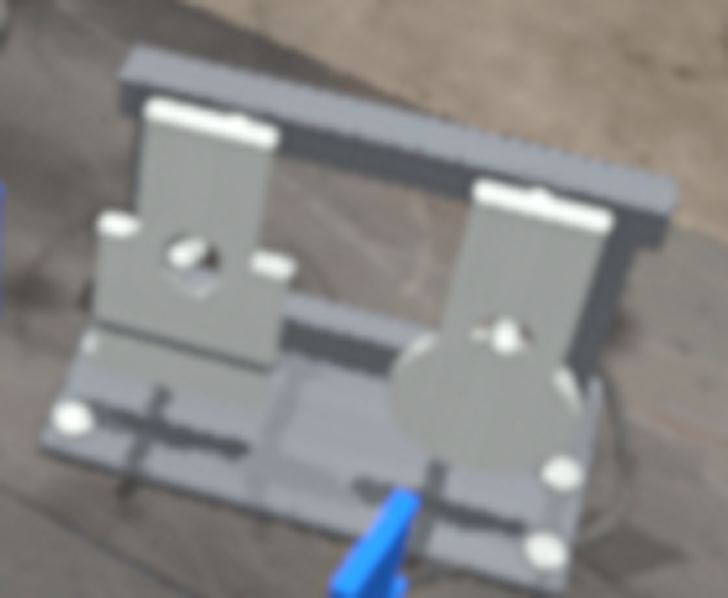

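View pics/topc.png

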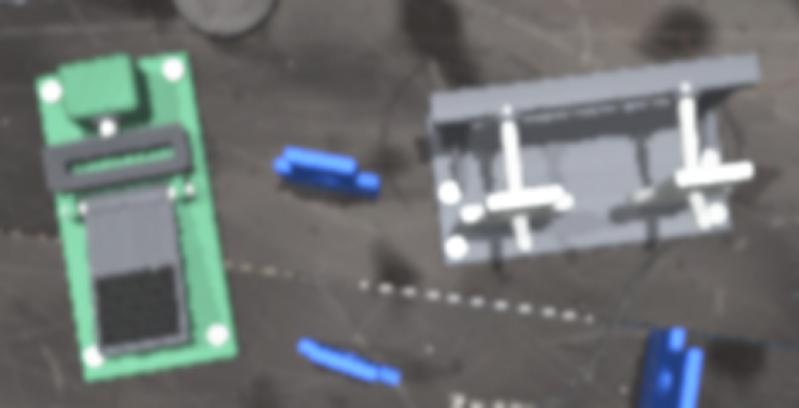

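The crop settles it. The left plate, scene (362,188), has square shoulders and a dark weld bead, so it is the test plate. The right one, (423,208), is round-bottomed with no bead, so it stays. In the top crop the press's dark slot frame is at about (118,160), its pedal tread is at (137,305), and the rack is on the right.

```bash
python3 - <<'E'
from h import *
im,d=grab('scene'); t,dt=grab('top')
P,uv=cloud('top',dt,np.ones_like(dt,bool)); S,su=cloud('scene',d,np.ones_like(d,bool))
print('table z',np.median(P[(abs(P[:,0]-.4)<.03)&(abs(P[:,1])<.05)][:,2]),np.median(S[(abs(S[:,0]-.4)<.03)&(abs(S[:,1])<.05)][:,2]))
def comps(n,I,D,box,zlo,zhi,name):
    X,u=cloud(n,D,np.ones_like(D,bool)); k=(X[:,2]>zlo)&(X[:,2]<zhi)&(u[:,0]>box[0])&(u[:,0]<box[1])&(u[:,1]>box[2])&(u[:,1]<box[3])
    m=np.zeros(D.shape,np.uint8); m[u[k][:,1],u[k][:,0]]=1
    c,l,s,_=cv2.connectedComponentsWithStats(m)
    idx=np.full(D.shape,-1); idx[u[:,1],u[:,0]]=np.arange(len(X))
    for i in range(1,c):
        if s[i,4]<12: continue
        Q=X[idx[(l==i)]]; r=cv2.minAreaRect(Q[:,:2].astype(np.float32)*1000)
        print(n,name,s[i].tolist(),'rect c',np.round(r[0],1),'sz',np.round(r[1],1),'ang',round(r[2],1),'z',np.percentile(Q[:,2],[5,50,95]).round(3))
for n,I,D,b1,b2,b3 in(('top',t,dt,(325,435,110,195),(210,280,115,220),(280,420,140,240)),('scene',im,d,(325,460,150,260),(205,295,130,225),(270,410,145,310))):
    comps(n,I,D,b1,.17,.23,'tabs'); comps(n,I,D,b1,.142,.165,'bar/hooks')
    comps(n,I,D,b2,.070,.095,'housing'); comps(n,I,D,b2,.046,.064,'lip'); comps(n,I,D,b2,.002,.011,'base')
    comps(n,I,D,b2,.03,.095,'press')
    if n=='top': comps(n,I,D,b3,.12,.2,'blue')
# plate plane from the scene
for lab,b in(('test',(340,385,160,212)),('round',(400,450,175,235))):
    k=(su[:,0]>b[0])&(su[:,0]<b[1])&(su[:,1]>b[2])&(su[:,1]<b[3])&(S[:,2]>.06); Q=S[k]
    g=im[su[k][:,1],su[k][:,0]].astype(int); Q=Q[(g.sum(1)>420)&(g.sum(1)<560)]
    for _ in range(8):
        c=Q.mean(0); w=np.linalg.svd(Q-c)[2][2]; Q=Q[abs((Q-c)@w)<.004]
    w*=np.sign(w[0]); print(lab,len(Q),c.round(4),w.round(3),'yaw',np.degrees(np.arctan2(w[1],w[0])).round(2),Q.min(0).round(3),Q.max(0).round(3),im[190,362])
print('top px lip/pedal/green',t[151,240],t[195,245],t[200,225],t[132,235])
E
```

```text
table z -0.0004956824753301614 0.0009942157705075672
top tabs [402, 153, 24, 7, 108] rect c [ 604.6 -222.9] sz [ 8.1 49.6] ang 8.6 z [0.175 0.198 0.202]
top tabs [348, 160, 22, 7, 100] rect c [585.  -93.7] sz [ 8.2 48.9] ang 9.2 z [0.177 0.198 0.201]
top bar/hooks [331, 120, 98, 37, 1025] rect c [ 650.8 -150.5] sz [ 66.6 239.8] ang 8.9 z [0.145 0.15  0.153]
top bar/hooks [409, 164, 5, 8, 29] rect c [ 581.6 -226.2] sz [17.9  8.6] ang 3.2 z [0.144 0.149 0.155]
top bar/hooks [356, 169, 5, 9, 30] rect c [564.9 -97.7] sz [20.8  9.4] ang 9.0 z [0.143 0.15  0.155]
top housing [222, 121, 24, 20, 382] rect c [676.9 233.7] sz [48.  60.4] ang 9.6 z [0.073 0.079 0.082]
top housing [233, 194, 27, 16, 253] rect c [488.5 196.9] sz [34.2 72.1] ang 12.6 z [0.07  0.073 0.077]
top lip [237, 129, 11, 14, 30] rect c [664.4 210.6] sz [14.4 43.6] ang 59.3 z [0.048 0.057 0.063]
top lip [217, 141, 44, 20, 348] rect c [627.  224.3] sz [ 38.7 116.8] ang 11.0 z [0.047 0.051 0.056]
top lip [231, 171, 29, 28, 425] rect c [533.6 204.6] sz [69.  75.9] ang 9.6 z [0.047 0.053 0.063]
top base [245, 121, 9, 8, 26] rect
[... 3939 characters left out ...]
4.1 153.9] sz [15.   8.1] ang 61.9 z [0.01  0.011 0.011]
scene base [206, 213, 53, 12, 130] rect c [458.6 186.2] sz [ 24.7 129.4] ang 22.4 z [0.003 0.009 0.011]
scene press [213, 133, 65, 69, 2251] rect c [583.5 215.5] sz [234.3 114.3] ang 12.2 z [0.036 0.053 0.08 ]
scene press [272, 209, 13, 16, 121] rect c [472.3  55.6] sz [32.6  8.7] ang 73.8 z [0.054 0.074 0.091]
test 138 [ 0.5922 -0.0927  0.1469] [ 0.061 -0.996 -0.06 ] yaw -86.52 [ 0.551 -0.1    0.076] [ 0.672 -0.085  0.2  ] [164 168 165]
round 191 [ 0.6109 -0.2228  0.1378] [ 0.215  0.976 -0.042] yaw 77.59 [ 0.595 -0.243  0.06 ] [ 0.693 -0.214  0.199] [164 168 165]
top px lip/pedal/green [ 88 131 109] [59 60 60] [89 87 85] [132 208 167]
```

The two views agree. The test plate's tab centre is at about (584,-93.5) mm with its top at z 0.20 and a rack yaw of about 8.6°. I'll start moving over it and refine the press from the saved pictures.

```bash
python3 -m creep '[{"jaw":-1,"travel":[442,-625,15],"roll":-1.16},{"jaw":-1,"travel":[442,-625,15],"roll":-1.16},{"jaw":-1,"travel":[442,-625,15],"roll":-1.16},{"jaw":-1,"travel":[442,-625,15],"roll":-1.16},{"jaw":-1,"travel":[442,-625,15],"roll":-1.16},{"jaw":-1,"travel":[442,-625,15],"roll":-1.16},{"jaw":-1,"travel":[442,-625,15],"roll":-1.16},{"jaw":-1,"travel":[442,-625,15],"roll":-1.16},{"jaw":-1,"travel":[442,-625,15],"roll":-1.16},{"jaw":-1,"travel":[442,-625,15],"roll":-1.16},{"jaw":-1,"travel":[442,-625,15],"roll":-1.16},{"jaw":-1,"travel":[442,-625,15],"roll":-1.16}]' 40
python3 - <<'E'
from h import *
for n,b in(('top',(212,120,272,215)),('scene',(228,140,282,180))):
    I,D=load(n); hs=cv2.cvtColor(I,cv2.COLOR_RGB2HSV).astype(int)
    X,u=cloud(n,D,np.ones_like(D,bool)); Z=np.zeros(D.shape);Z[u[:,1],u[:,0]]=X[:,2]
    m=((hs[...,1]<60)&(Z>.038)&(Z<.065)).astype(np.uint8)
    mm=np.zeros_like(m); x0,y0,x1,y1=b; y1=min(y1,163) if n=='top' else y1
    mm[y0:y1,x0:x1]=m[y0:y1,x0:x1]
    cs,hi=cv2.findContours(mm,cv2.RETR_CCOMP,cv2.CHAIN_APPROX_NONE)
    for c,h in zip(cs,hi[0]):
        if cv2.contourArea(c)<15: continue
        W=onplane(n,c.reshape(-1,2),.055)[:,:2]*1000
        r=cv2.minAreaRect(W.astype(np.float32)); print(n,'hole' if h[3]>=0 else 'outer',cv2.boundingRect(c),np.round(r[0],1),np.round(r[1],1),round(r[2],1))
    # housing top at z .08 by green & height
    g=((hs[...,1]>60)&(Z>.072)&(Z<.09)).astype(np.uint8)
    g2=np.zeros_like(g); g2[115:150,215:285]=g[115:150,215:285]
    v,uu=np.nonzero(g2); W=onplane(n,np.c_[uu,v],.08)[:,:2]*1000; r=cv2.minAreaRect(W.astype(np.float32)); print(n,'housing',np.round(r[0],1),np.round(r[1],1),round(r[2],1))
    # whole base silhouette at z=.01
    s=((hs[...,1]>60)&(hs[...,0]>55)&(hs[...,0]<90)).astype(np.uint8); s2=np.zeros_like(s); s2[115:230,200:295]=s[115:230,200:295]
    c=max(cv2.findContours(cv2.morphologyEx(s2,cv2.MORPH_CLOSE,np.ones((3,3))),cv2.RETR_EXTERNAL,cv2.CHAIN_APPROX_NONE)[0],key=cv2.contourArea)
    r=cv2.minAreaRect(onplane(n,c.reshape(-1,2),.01)[:,:2].astype(np.float32)*1000); print(n,'base',np.round(r[0],1),np.round(r[1],1),round(r[2],1))
    k=np.zeros(D.shape,bool); 
    print(n,'lip z',np.percentile(Z[mm>0],[10,50,90]).round(4))
I,D=load('top'); cv2.imwrite('pics/press.png',cv2.resize(I[112:222,205:285],None,fx=5.4,fy=5.4,interpolation=cv2.INTER_CUBIC)[:,:,::-1])
E
```

```text
time_s: 1.4
position: [0.489, 0.0396, 0.4165]
tool_rot: [[-0.149, 0.989, 0.0], [0.989, 0.149, 0.0], [0.0, 0.0, -1.0]]
ft_force: [0.6, 0.9, -0.1]
grip_width: 0.0854
gripper_force: 0.0
top outer (217, 140, 44, 21) [630.9 224.1] [ 48.3 115.5] 11.6
top hole (223, 146, 34, 11) [624.7 220.7] [18.  93.3] 11.6
top housing [677.6 232.4] [45.2 60.2] 11.5
top base [585.5 215.7] [268.6 133. ] 11.4
top lip z [0.0412 0.0497 0.0549]
scene outer (228, 166, 36, 14) [562.1 205.9] [50.5 77.3] 9.6
scene outer (233, 149, 45, 23) [627.6 222.3] [ 71.6 118.7] 10.4
scene hole (243, 157, 29, 11) [615.5 211.4] [14.7 79.5] 7.6
scene housing [673.1 231.1] [51.  59.6] 11.3
scene base [614.3 223. ] [336.8 139.8] 12.4
scene lip z [0.0398 0.0452 0.0544]
```

View pics/press.png

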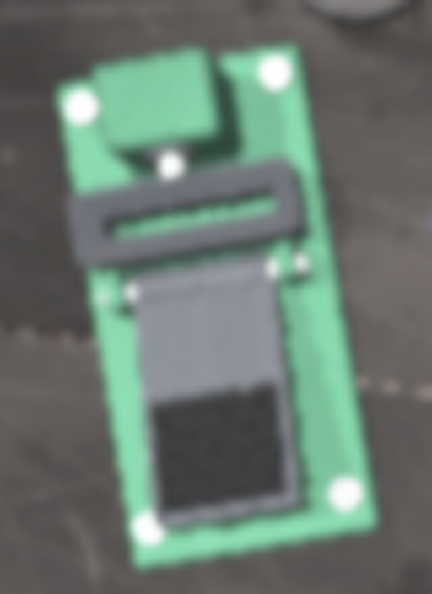

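The arm is about halfway there with its yaw already right. The enlarged press crop shows the slot frame centred at (187,213), the green floor inside it, and the tread at (215,445). I'll finish the approach and refine the press yaw and slot centre from the saved pictures.

```bash
python3 -m creep '[{"jaw":-1,"travel":[50,-66,0],"roll":0},{"jaw":-1,"travel":[95,-133,0],"roll":0},{"jaw":-1,"travel":[95,-133,0],"roll":0},{"jaw":-1,"travel":[95,-133,0],"roll":0},{"jaw":-1,"travel":[95,-133,0],"roll":0}]'
python3 - <<'E'
from h import *
I,D=load('top'); hs=cv2.cvtColor(I,cv2.COLOR_RGB2HSV)
g=(hs[...,1]>60)&(hs[...,0]>55)&(hs[...,0]<90)
for nm,rows,cut in(('right',range(128,205),'max'),('left',range(165,205),'min')):
    px=[]
    for v in rows:
        us=np.nonzero(g[v,205:285])[0]+205; px.append((us.max()+.5 if cut=='max' else us.min()-.5,v))
    W=onplane('top',px,.01)[:,:2]*1000; vx,vy,x,y=cv2.fitLine(W.astype(np.float32),cv2.DIST_HUBER,0,.01,.01).ravel(); vx,vy=np.array([vx,vy])*np.sign(vx)
    print(nm,'yaw',np.degrees(np.arctan2(vy,vx)).round(2),np.round([x,y],1))
a=np.radians(10.8); R=np.array([[np.cos(a),np.sin(a)],[-np.sin(a),np.cos(a)]]); o=np.array([626,223.8])
for n in('top','scene'):
    I,D=load(n); X,u=cloud(n,D,np.ones_like(D,bool)); h=cv2.cvtColor(I,cv2.COLOR_RGB2HSV)[u[:,1],u[:,0],1]
    L=(X[:,:2]*1000-o)@R.T; z=X[:,2]
    k=(z>.0505)&(z<.06)&(abs(L[:,0])<24)&(abs(L[:,1])<75)&(h<90); q=L[k]
    far=q[(q[:,0]>0)&(abs(q[:,1])<45)]; near=q[(q[:,0]<0)&(abs(q[:,1])<45)]
    for nm,e in(('far',far),('near',near)): print(n,nm,len(e),'x pct',np.percentile(e[:,0],[2,10,50,90,98]).round(1),'slope deg',np.degrees(np.polyfit(e[:,1],e[:,0],1)[0]).round(2))
    print(n,'y pct',np.percentile(q[:,1],[0,1,99,100]).round(1))
    k=(z>.072)&(z<.09)&(L[:,0]>25)&(L[:,0]<90)&(abs(L[:,1])<50); print(n,'housing',np.percentile(L[k],[2,98],axis=0).round(1).tolist())
    k=(z<.02)&(abs(L[:,0])<12)&(abs(L[:,1])<52); print(n,'floor',k.sum(),np.percentile(L[k],[3,97],axis=0).round(1).tolist() if k.sum() else 0)
    k=(z>.05)&(z<.1)&(L[:,0]<-35)&(L[:,0]>-170)&(abs(L[:,1])<55); print(n,'pedal',np.percentile(L[k],[1,99],axis=0).round(1).tolist()); 
    q=np.c_[L,z*1000][k]; q=q[abs(q[:,0]+130)<8]; print('pad z',np.median(q[:,2]).round(1))
E
```

```text
time_s: 1.9
position: [0.5839, -0.093, 0.4154]
tool_rot: [[-0.147, 0.989, -0.001], [0.989, 0.147, 0.001], [0.001, -0.001, -1.0]]
ft_force: [-0.3, 0.1, 0.1]
grip_width: 0.0854
gripper_force: 0.0
right yaw 11.4 [589.8 148.7]
left yaw 11.59 [537.  273.1]
top far 81 x pct [11.3 13.2 16.5 19.6 20.3] slope deg -0.82
top near 64 x pct [-17.7 -17.3 -15.  -11.9 -10.8] slope deg -0.49
top y pct [-58.  -57.5  57.4  57.7]
top housing [[30.9, -28.7], [74.2, 27.7]]
top floor 88 [[1.2, -36.8], [8.0, 45.7]]
top pedal [[-156.7, -38.7], [-76.5, 35.0]]
pad z 70.0
scene far 78 x pct [10.  11.8 14.3 17.6 19. ] slope deg 0.32
scene near 50 x pct [-21.1 -19.7 -17.3 -15.6 -15.4] slope deg -0.62
scene y pct [-56.4 -55.3  57.9  58.1]
scene housing [[28.2, -27.3], [72.4, 27.5]]
scene floor 0 0
scene pedal [[-158.9, -38.8], [-78.3, 36.4]]
pad z 70.6
```

```bash
python3 -m creep '[{"jaw":-1,"travel":[0.3,-0.4,-30],"roll":0},{"jaw":-1,"travel":[0.3,-0.4,-55],"roll":0},{"jaw":-1,"travel":[0.3,-0.4,-72],"roll":0},{"jaw":-1,"travel":[0.3,-0.4,-80],"roll":0},{"jaw":-1,"travel":[0.3,-0.4,-80],"roll":0}]' && python3 -m creep '[{"jaw":1,"travel":[0,0,0],"roll":0},{"jaw":1,"travel":[0,0,0],"roll":0},{"jaw":1,"travel":[0,0,0],"roll":0},{"jaw":1,"travel":[0,0,0],"roll":0},{"jaw":1,"travel":[0,0,0],"roll":0},{"jaw":1,"travel":[0,0,0],"roll":0},{"jaw":1,"travel":[0,0,0],"roll":0},{"jaw":1,"travel":[0,0,0],"roll":0}]' 60
```

```text
time_s: 2.4
position: [0.5831, -0.0907, 0.3361]
tool_rot: [[-0.151, 0.989, -0.001], [0.989, 0.151, 0.001], [0.001, -0.001, -1.0]]
ft_force: [-0.4, 0.5, 0.1]
grip_width: 0.0852
gripper_force: 0.0
time_s: 3.2
position: [0.5835, -0.0919, 0.3368]
tool_rot: [[-0.149, 0.989, 0.0], [0.989, 0.149, -0.0], [-0.0, 0.0, -1.0]]
ft_force: [-0.5, -1.2, 3.6]
grip_width: 0.0074
gripper_force: 60.9
```

```bash
python3 -m creep '[{"jaw":1,"travel":[0,0,6],"roll":0},{"jaw":1,"travel":[0,0,14],"roll":0},{"jaw":1,"travel":[0,0,22],"roll":0},{"jaw":1,"travel":[0,0,22],"roll":0},{"jaw":1,"travel":[0,0,22],"roll":0}]' && python3 -m creep '[{"jaw":1,"travel":[-10,-1.5,0],"roll":0},{"jaw":1,"travel":[-25,-3.8,0],"roll":0},{"jaw":1,"travel":[-40,-6,0],"roll":0},{"jaw":1,"travel":[-55,-8.3,0],"roll":0},{"jaw":1,"travel":[-62,-9.3,0],"roll":0},{"jaw":1,"travel":[-62,-9.3,0],"roll":0}]'
python3 - <<'E'
from h import *
im,d=grab('scene'); cv2.imwrite('pics/off.png',cv2.resize(im[100:300,200:467],None,fx=3,fy=3)[:,:,::-1][:600,:800])
E
```

```text
time_s: 3.7
position: [0.5834, -0.0918, 0.3585]
tool_rot: [[-0.149, 0.989, -0.0], [0.989, 0.149, 0.0], [0.0, -0.0, -1.0]]
ft_force: [-1.1, 1.0, -5.5]
grip_width: 0.0073
gripper_force: 59.5
time_s: 4.3
position: [0.5207, -0.1012, 0.3586]
tool_rot: [[-0.149, 0.989, -0.0], [0.989, 0.149, 0.0], [0.0, -0.0, -1.0]]
ft_force: [0.4, 0.9, -5.3]
grip_width: 0.0071
gripper_force: 59.5
```

View pics/off.png

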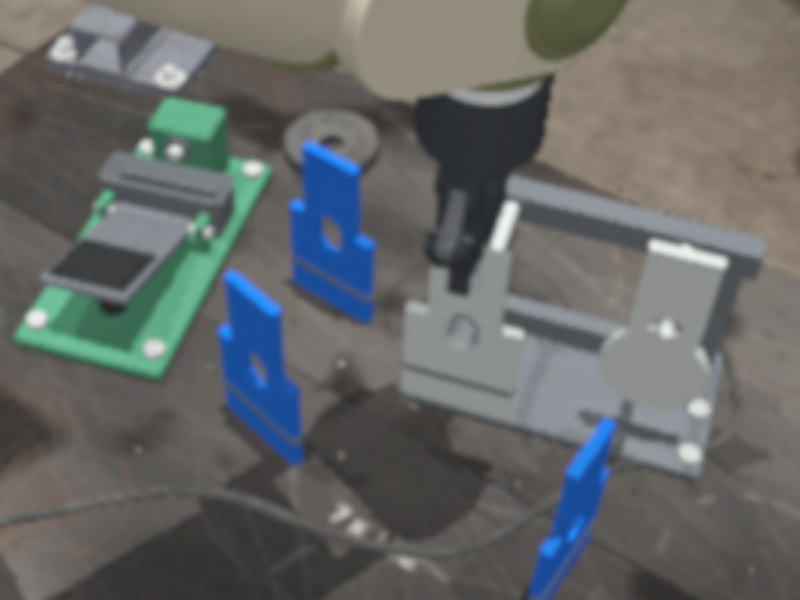

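The plate is off the hook and hangs upright in the fingers, with its slot at (462,330) in the crop, and the round plate still hangs at (660,355). Next I'll lift over the blue plates and cross to the press.

```bash
python3 -m creep '[{"jaw":1,"travel":[0,0,30],"roll":0},{"jaw":1,"travel":[0,0,65],"roll":0},{"jaw":1,"travel":[0,0,100],"roll":0},{"jaw":1,"travel":[5,20,130],"roll":0},{"jaw":1,"travel":[18,55,142],"roll":0.02},{"jaw":1,"travel":[32,95,142],"roll":0.04},{"jaw":1,"travel":[45,140,142],"roll":0.048},{"jaw":1,"travel":[59,185,142],"roll":0.048},{"jaw":1,"travel":[73,230,142],"roll":0.048},{"jaw":1,"travel":[87,275,142],"roll":0.048},{"jaw":1,"travel":[98,308,142],"roll":0.048},{"jaw":1,"travel":[104,326,142],"roll":0.048}]' && python3 -m creep '[{"jaw":1,"travel":[0,0,-30],"roll":0},{"jaw":1,"travel":[0,0,-65],"roll":0},{"jaw":1,"travel":[0,0,-90],"roll":0},{"jaw":1,"travel":[0,0,-110],"roll":0},{"jaw":1,"travel":[0,0,-118],"roll":0},{"jaw":1,"travel":[0,0,-118],"roll":0}]'
python3 - <<'E'
from h import *
for n in('scene','top'):
    im,d=grab(n)
    X,u=cloud(n,d,np.ones_like(d,bool)); I=im[u[:,1],u[:,0]].astype(int)
    p=observe()['position']; a=np.radians(11.3); R=np.array([[np.cos(a),np.sin(a)],[-np.sin(a),np.cos(a)]]); L=(X[:,:2]*1000-np.array([625.2,223.8]))@R.T
    sat=I.max(1)-I.min(1)
    k=(X[:,2]>.08)&(X[:,2]<.25)&(abs(L[:,0])<25)&(abs(L[:,1])<60)&(sat<20)&(I.min(1)>95)
    q=np.c_[L,X[:,2]*1000][k]; print(n,len(q))
    for z in range(80,250,10):
        s=q[(q[:,2]>=z)&(q[:,2]<z+10)]
        if len(s)>4: print(z,len(s),'x med',np.median(s[:,0]).round(1),'y',s[:,1].min().round(1),s[:,1].max().round(1))
im,_=load('scene'); cv2.imwrite('pics/over.png',cv2.resize(im[20:220,160:360],None,fx=3,fy=3)[:,:,::-1])
E
```

```text
time_s: 5.55
position: [0.6262, 0.2283, 0.4993]
tool_rot: [[-0.2, 0.98, -0.001], [0.98, 0.2, 0.001], [0.001, -0.001, -1.0]]
ft_force: [-0.1, -1.6, -5.9]
grip_width: 0.0075
gripper_force: 59.7
time_s: 6.15
position: [0.6258, 0.2252, 0.3813]
tool_rot: [[-0.197, 0.98, -0.002], [0.98, 0.197, -0.0], [0.0, -0.002, -1.0]]
ft_force: [0.2, 0.2, -5.0]
grip_width: 0.0072
gripper_force: 59.7
scene 1257
80 44 x med -4.7 y -39.2 39.4
90 83 x med -4.8 y -39.1 38.1
100 89 x med -4.4 y -41.7 40.0
110 93 x med -4.9 y -41.5 37.7
120 92 x med -4.4 y -41.3 38.8
130 95 x med -4.4 y -39.6 39.2
140 103 x med -4.2 y -42.1 39.2
150 89 x med -4.1 y -41.4 39.5
160 76 x med -4.0 y -41.9 38.7
170 91 x med -3.6 y -41.3 40.3
180 61 x med -3.7 y -26.2 25.8
190 71 x med -3.8 y -26.1 23.7
200 63 x med -3.8 y -26.4 25.4
210 51 x med -4.6 y -26.6 23.1
220 63 x med -3.8 y -26.6 25.1
230 44 x med -4.0 y -25.4 23.2
240 49 x med -2.5 y -26.6 16.1
top 103
130 6 x med -3.1 y -5.9 7.5
140 22 x med -0.1 y -10.7 10.6
160 8 x med -3.2 y -39.7 -14.6
170 25 x med 0.7 y -42.0 -25.8
180 6 x med -3.4 y -16.4 -6.3
240 26 x med -0.0 y -26.4 -13.5
```

View pics/over.png

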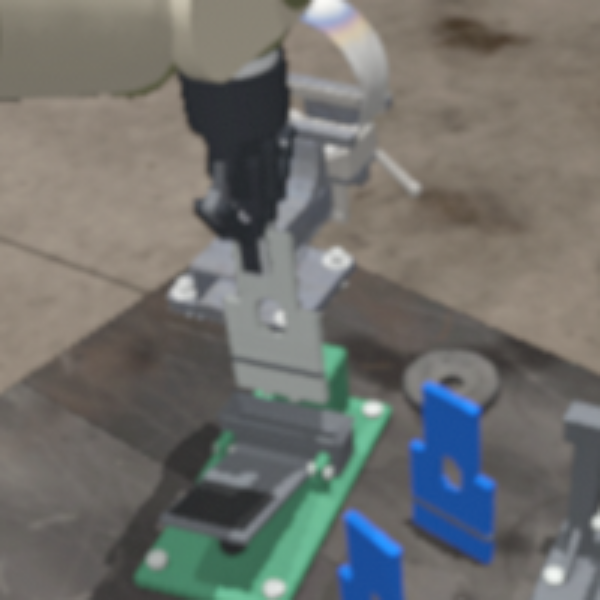

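The plate hangs upright over the slot, and its lower edge at crop (280,390) is just above the frame. In the scene view it is within about 1 mm of the slot's middle. I'll shift it slightly and lower it slowly.

```bash
python3 -m creep '[{"jaw":1,"travel":[-0.8,0.8,-10],"roll":0},{"jaw":1,"travel":[-0.8,0.8,-22],"roll":0},{"jaw":1,"travel":[-0.8,0.8,-30],"roll":0},{"jaw":1,"travel":[-0.8,0.8,-36],"roll":0},{"jaw":1,"travel":[-0.8,0.8,-42],"roll":0},{"jaw":1,"travel":[-0.8,0.8,-46],"roll":0},{"jaw":1,"travel":[-0.8,0.8,-46],"roll":0}]'; python3 -m creep '[{"jaw":1,"travel":[0,0,-4],"roll":0},{"jaw":1,"travel":[0,0,-8],"roll":0},{"jaw":1,"travel":[0,0,-12],"roll":0},{"jaw":1,"travel":[0,0,-16],"roll":0},{"jaw":1,"travel":[0,0,-16],"roll":0}]'
```

```text
time_s: 6.95
position: [0.6248, 0.2257, 0.336]
tool_rot: [[-0.197, 0.98, 0.0], [0.98, 0.197, 0.0], [0.0, 0.0, -1.0]]
ft_force: [1.0, -0.0, -6.5]
grip_width: 0.0073
gripper_force: 59.6
time_s: 7.45
position: [0.6248, 0.2257, 0.3198]
tool_rot: [[-0.197, 0.98, -0.0], [0.98, 0.197, -0.0], [-0.0, -0.0, -1.0]]
ft_force: [1.7, -0.6, -5.6]
grip_width: 0.0074
gripper_force: 59.5
```

```bash
python3 -m creep '[{"jaw":1,"travel":[0,0,-3],"roll":0},{"jaw":1,"travel":[0,0,-6],"roll":0},{"jaw":1,"travel":[0,0,-8],"roll":0},{"jaw":1,"travel":[0,0,-9],"roll":0},{"jaw":1,"travel":[0,0,-9],"roll":0}]'; python3 -m creep '[{"jaw":1,"travel":[0,0,-1],"roll":0},{"jaw":1,"travel":[0,0,-2],"roll":0},{"jaw":1,"travel":[0,0,-2],"roll":0}]'
```

```text
time_s: 7.95
position: [0.6247, 0.2257, 0.3114]
tool_rot: [[-0.197, 0.98, 0.0], [0.98, 0.197, 0.0], [0.0, 0.0, -1.0]]
ft_force: [2.6, 0.3, -5.5]
grip_width: 0.0074
gripper_force: 59.4
time_s: 8.25
position: [0.6247, 0.2257, 0.3094]
tool_rot: [[-0.197, 0.98, 0.0], [0.98, 0.197, 0.0], [-0.0, 0.0, -1.0]]
ft_force: [3.0, 1.2, -5.3]
grip_width: 0.0075
gripper_force: 59.7
```

```bash
python3 -m creep '[{"jaw":1,"travel":[0.8,0,-1],"roll":0},{"jaw":1,"travel":[0.8,0,-2],"roll":0},{"jaw":1,"travel":[0.8,0,-2],"roll":0}]'; python3 -m creep '[{"jaw":1,"travel":[0,0,-1],"roll":0},{"jaw":1,"travel":[0,0,-2],"roll":0},{"jaw":1,"travel":[0,0,-2],"roll":0}]'
```

```text
time_s: 8.55
position: [0.6253, 0.2258, 0.309]
tool_rot: [[-0.197, 0.98, 0.001], [0.98, 0.197, 0.0], [0.0, 0.001, -1.0]]
ft_force: [-0.7, -1.0, 6.0]
grip_width: 0.0072
gripper_force: 61.5
time_s: 8.85
position: [0.6252, 0.2258, 0.309]
tool_rot: [[-0.197, 0.98, 0.003], [0.98, 0.197, 0.001], [0.0, 0.003, -1.0]]
ft_force: [-3.6, -1.2, 15.5]
grip_width: 0.0072
gripper_force: 62.9
```

The plate is on the floor: the force turned upward at TCP z 0.309. I'll ease off, open the fingers and retract.

```bash
python3 -m creep '[{"jaw":1,"travel":[0,0,3],"roll":0},{"jaw":1,"travel":[0,0,3],"roll":0},{"jaw":-1,"travel":[0,0,3],"roll":0},{"jaw":-1,"travel":[0,0,3],"roll":0},{"jaw":-1,"travel":[0,0,3],"roll":0},{"jaw":-1,"travel":[0,0,3],"roll":0},{"jaw":-1,"travel":[0,0,3],"roll":0},{"jaw":-1,"travel":[0,0,3],"roll":0},{"jaw":-1,"travel":[0,0,3],"roll":0},{"jaw":-1,"travel":[0,0,3],"roll":0}]'
python3 -m creep '[{"jaw":-1,"travel":[0,0,15],"roll":0},{"jaw":-1,"travel":[0,0,40],"roll":0},{"jaw":-1,"travel":[0,0,75],"roll":0},{"jaw":-1,"travel":[-40,-8,105],"roll":0},{"jaw":-1,"travel":[-85,-17,110],"roll":0},{"jaw":-1,"travel":[-130,-26,110],"roll":0},{"jaw":1,"travel":[-130,-26,110],"roll":0},{"jaw":1,"travel":[-130,-26,110],"roll":0}]'
python3 - <<'E'
from h import *
a=np.radians(11.3); R=np.array([[np.cos(a),np.sin(a)],[-np.sin(a),np.cos(a)]])
for n in('scene','top'):
    im,d=grab(n)
    X,u=cloud(n,d,np.ones_like(d,bool)); I=im[u[:,1],u[:,0]].astype(int); L=(X[:,:2]*1000-np.array([625.2,223.8]))@R.T
    sat=I.max(1)-I.min(1)
    k=(X[:,2]>.06)&(X[:,2]<.2)&(abs(L[:,0])<25)&(abs(L[:,1])<60)&(sat<20)&(I.min(1)>95)
    q=np.c_[L,X[:,2]*1000][k]; print(n,len(q),'zmax',np.percentile(q[:,2],98) if len(q) else 0)
    for z in range(60,200,20):
        s=q[(q[:,2]>=z)&(q[:,2]<z+20)]
        if len(s)>4: print(z,len(s),'x med',np.median(s[:,0]).round(1),'y',s[:,1].min().round(1),s[:,1].max().round(1))
im,_=load('scene'); cv2.imwrite('pics/seated.png',cv2.resize(im[60:240,180:360],None,fx=3,fy=3)[:,:,::-1])
E
```

```text
time_s: 9.85
position: [0.6255, 0.2257, 0.3085]
tool_rot: [[-0.197, 0.98, 0.0], [0.98, 0.197, -0.0], [-0.0, 0.0, -1.0]]
ft_force: [0.4, -0.1, -0.2]
grip_width: 0.0856
gripper_force: 0.0
time_s: 10.65
position: [0.4949, 0.1997, 0.4192]
tool_rot: [[-0.197, 0.98, 0.001], [0.98, 0.197, 0.0], [-0.0, 0.001, -1.0]]
ft_force: [-0.7, 0.4, -0.1]
grip_width: 0.0594
gripper_force: 0.0
scene 802 zmax 173.24276722604026
60 178 x med -3.9 y -38.8 40.7
80 128 x med -4.1 y -39.3 39.5
100 119 x med -3.6 y -39.3 40.9
120 117 x med -4.0 y -26.3 26.0
140 131 x med -3.8 y -26.8 25.1
160 129 x med -3.1 y -26.2 24.8
top 294 zmax 173.58536004193158
60 48 x med -3.2 y -41.6 37.2
80 48 x med -3.2 y -41.6 38.9
100 44 x med -2.8 y -39.4 37.6
120 33 x med -3.3 y -26.3 24.1
140 38 x med -3.5 y -26.9 24.7
160 83 x med -0.7 y -26.7 23.2
```

View pics/seated.png

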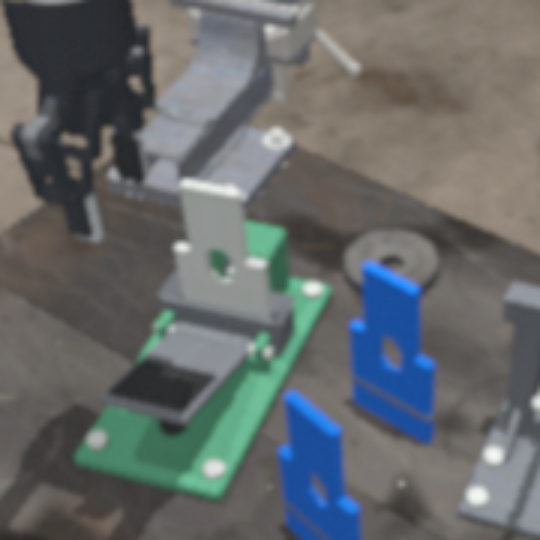

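The plate is seated: its top is at z 0.173 and it is upright within about 1 mm of centre, at crop (222,245). Now the pedal, with the fingers shut.

```bash
python3 -m creep '[{"jaw":1,"travel":[2,-1,-40],"roll":0},{"jaw":1,"travel":[2,-1,-85],"roll":0},{"jaw":1,"travel":[2,-1,-125],"roll":0},{"jaw":1,"travel":[2,-1,-150],"roll":0},{"jaw":1,"travel":[2,-1,-164],"roll":0},{"jaw":1,"travel":[2,-1,-164],"roll":0}]'; python3 -m creep '[{"jaw":1,"travel":[0,0,-5],"roll":0},{"jaw":1,"travel":[0,0,-10],"roll":0},{"jaw":1,"travel":[0,0,-15],"roll":0},{"jaw":1,"travel":[0,0,-20],"roll":0},{"jaw":1,"travel":[0,0,-25],"roll":0},{"jaw":1,"travel":[0,0,-30],"roll":0},{"jaw":1,"travel":[0,0,-34],"roll":0},{"jaw":1,"travel":[0,0,-34],"roll":0}]'
```

```text
time_s: 11.35
position: [0.4983, 0.1987, 0.2522]
tool_rot: [[-0.196, 0.981, -0.004], [0.981, 0.196, -0.001], [0.0, -0.004, -1.0]]
ft_force: [-0.3, -0.6, 0.1]
grip_width: -0.0001
gripper_force: 0.0
time_s: 12.15
position: [0.4971, 0.1987, 0.2206]
tool_rot: [[-0.197, 0.98, -0.001], [0.98, 0.197, -0.0], [-0.0, -0.001, -1.0]]
ft_force: [-4.5, -0.9, 7.7]
grip_width: 0.0
gripper_force: 3.5
```

```bash
python3 -m creep '[{"jaw":1,"travel":[0,0,-2],"roll":0},{"jaw":1,"travel":[0,0,-4],"roll":0},{"jaw":1,"travel":[0,0,-6],"roll":0},{"jaw":1,"travel":[0,0,-8],"roll":0},{"jaw":1,"travel":[0,0,-8],"roll":0}]'
```

```text
time_s: 12.65
position: [0.4969, 0.1987, 0.2134]
tool_rot: [[-0.197, 0.98, -0.001], [0.98, 0.197, -0.0], [-0.0, -0.001, -1.0]]
ft_force: [-6.0, -1.7, 11.4]
grip_width: -0.0001
gripper_force: 5.6
```

```bash
python3 -m creep '[{"jaw":1,"travel":[0,0,-2],"roll":0},{"jaw":1,"travel":[0,0,-3],"roll":0},{"jaw":1,"travel":[0,0,-4],"roll":0},{"jaw":1,"travel":[0,0,-4],"roll":0},{"jaw":1,"travel":[0,0,-4],"roll":0},{"jaw":1,"travel":[0,0,-4],"roll":0}]'
```

```text
time_s: 13.25
position: [0.4966, 0.1987, 0.2124]
tool_rot: [[-0.197, 0.98, 0.001], [0.98, 0.197, -0.0], [-0.001, 0.001, -1.0]]
ft_force: [-17.2, -4.4, 44.0]
grip_width: 0.0001
gripper_force: 22.3
```

The pedal is at its stop: the force rose steeply with no further travel. I'll ease slightly, hold, then let it come up.

```bash
python3 -m creep '[{"jaw":1,"travel":[0,0,2],"roll":0},{"jaw":1,"travel":[0,0,2],"roll":0},{"jaw":1,"travel":[0,0,2],"roll":0},{"jaw":1,"travel":[0,0,2],"roll":0},{"jaw":1,"travel":[0,0,10],"roll":0},{"jaw":1,"travel":[0,0,20],"roll":0},{"jaw":1,"travel":[0,0,30],"roll":0},{"jaw":1,"travel":[0,0,40],"roll":0},{"jaw":1,"travel":[-10,0,80],"roll":0},{"jaw":1,"travel":[-30,0,125],"roll":0},{"jaw":1,"travel":[-60,0,160],"roll":0},{"jaw":1,"travel":[-60,0,160],"roll":0}]'
python3 - <<'E'
from h import *
a=np.radians(11.3); R=np.array([[np.cos(a),np.sin(a)],[-np.sin(a),np.cos(a)]])
im,d=grab('scene')
X,u=cloud('scene',d,np.ones_like(d,bool)); I=im[u[:,1],u[:,0]].astype(int); L=(X[:,:2]*1000-np.array([625.2,223.8]))@R.T
k=(X[:,2]>.06)&(X[:,2]<.2)&(abs(L[:,0])<25)&(abs(L[:,1])<60)&(np.ptp(I,axis=1)<20)&(I.min(1)>95); q=np.c_[L,X[:,2]*1000][k]
print('plate',np.median(q[:,0]),q[:,1].min(),q[:,1].max(),np.percentile(q[:,2],98))
k=(abs(L[:,0]+130)<8)&(abs(L[:,1])<30)&(X[:,2]<.1); print('pad z',np.median(X[k][:,2]))
cv2.imwrite('pics/end.png',cv2.resize(im[60:260,190:456],None,fx=3,fy=3)[:,:,::-1])
E
```

```text
time_s: 14.45
position: [0.435, 0.1989, 0.3726]
tool_rot: [[-0.198, 0.98, 0.005], [0.98, 0.198, 0.001], [-0.0, 0.005, -1.0]]
ft_force: [0.2, 0.5, -0.8]
grip_width: 0.0002
gripper_force: 0.0
plate -3.8734011731583835 -39.287420307712466 39.84359283045446 173.71339966639357
pad z 0.01982568141632013
```

View pics/end.png

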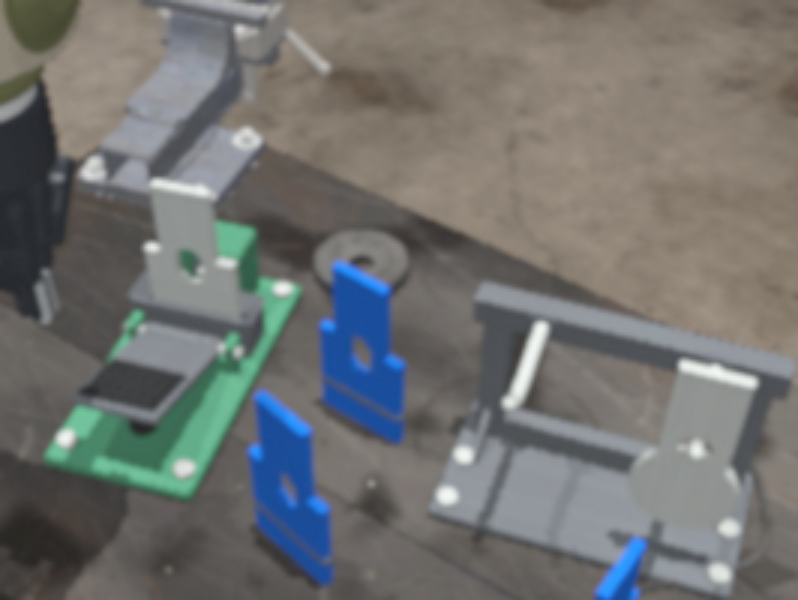

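The picture shows the plate standing in the slot and the round plate still hanging at (695,440). The pedal looks up, but the median pad height I printed disagrees, so I'll check that number before handing in.

```bash
python3 - <<'E'
from h import *
a=np.radians(11.3); R=np.array([[np.cos(a),np.sin(a)],[-np.sin(a),np.cos(a)]])
for n in('scene','top'):
    im,d=(grab if n=='top' else load)(n); X,u=cloud(n,d,np.ones_like(d,bool)); L=(X[:,:2]*1000-np.array([625.2,223.8]))@R.T
    for x in(-150,-130,-110,-80):
        k=(abs(L[:,0]-x)<6)&(abs(L[:,1])<30)&(X[:,2]<.12); print(n,x,k.sum(),np.percentile(X[k][:,2],[5,25,50,75,95]).round(3))
E
```

```text
scene -150 211 [0.01  0.013 0.072 0.075 0.078]
scene -130 177 [0.011 0.012 0.016 0.071 0.074]
scene -110 93 [0.011 0.013 0.065 0.067 0.068]
scene -80 82 [0.012 0.049 0.051 0.052 0.053]
top -150 101 [0.066 0.072 0.074 0.075 0.077]
top -130 97 [0.067 0.069 0.071 0.072 0.074]
top -110 93 [0.061 0.063 0.065 0.066 0.068]
top -80 94 [0.047 0.048 0.05  0.052 0.054]
```

The tread is back at 71 mm, its rest height. The low median came from the base plate showing under the pedal in the scene view.

```bash
python3 -c "
from rig import *
print(close_job())"
```

```text
the job is handed in; nothing more can be done
None
```

I handed the job in at about 14.5 s: the square-cornered test plate stands in the press slot, the pedal was pushed to its stop, held and is back up, and the round plate still hangs on its hook; no verdict was returned.

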